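# Pin and clip a handcart drawbar

## Task

Secure the handcart's drawbar in its hitch: push the pin by its red head fully home, until the head sits against the fork, then stand the orange-tabbed hairpin clip in the pin's cross hole by its straight leg and let go of it, and press it down by its tab until its bow snaps over the pin and hugs it. Last, turn the black knob clockwise until its clutch slips, then leave everything alone. Do not shift or knock over the tin, the screwdriver or the wooden box.

Things in the scene. Friction and masses are not known exactly. Their poses are not given: they have to be found in the camera images.
- hitch: Hitch fixed to the bench: plywood base 160 (x) x 130 (y) x 20 mm; two green fork cheeks 12 mm thick, outer faces at y = -51 and +51 mm, top at z = 112, x = -85 to +45. Origin: on the table, below the pin's axis, midway between the cheeks; z up. The pin lies along y through both cheeks, axis at z = 80 mm, red head on the -y side, drilled end on the +y side. Place and yaw vary.
- bridge (a point): Centre of the top of the green bridge plate across the fork, at x = -55, y = 0, z = 120 mm of the hitch (50 mm in x, 102 mm in y), under the knob. From the fork a square aluminium drawbar, 74 mm wide, top at z = 102 mm, runs out to x = +210 mm of the hitch.
- pin (a joint): How far the pin is pulled out towards the hitch's -y, in m: 0 = fully home (head against the cheek), starts 0.035 to 0.055, at most 0.065. Slides along the hitch's y against about 3 N of friction and stays where it is left.
- pin_head (a point): Centre of the flat outer face of the pin's red head, a disc 44 mm across and 20 mm thick whose axis is the pin's; its axes are the hitch's. Home, it lies at x = 0, y = -71, z = 80 mm of the hitch. Push it towards the hitch's +y.
- pin_hole (a point): Centre of the upright cross hole in the steel pin (24 mm diameter); axes as the hitch. The hole is 8.4 mm square, 24 mm deep, its mouth flared about 3 mm along y and rounded along x. Home, it is at x = 0, y = +78, z = 80 mm of the hitch, 27 mm outside the cheek; before, it is hidden in the fork. The pin ends 26 mm beyond it. Below is free space down to the table.
- clip: Loose steel hairpin clip, 6 mm wire, 124 mm tall, 90 g, upright in its stand; z up, wire in its own x-z plane. Origin: on the straight leg's axis, at the point that comes to the pin's centre when home. The leg runs along z from z = -58 to the round loop (z = 23 to 42 mm). It goes into the hole either way round, its x along the hitch's +x or -x (its plane square to the pin).
- clip_throat (a point): Narrow throat of the clip's sprung bow leg (at rest x = 9.5, z = -14.5 mm of the clip; flared bow tip at x = 17, z = -29). Set into the hole, the clip stops with its origin about 25 mm above the hole's centre, the throat resting on the pin. From there about 8 to 15 N straight down snaps it over; it ends firmly, its origin within 2 mm of the hole centre, leaning up to 0.2 rad.
- clip_tab_top (a point): Centre of the top face of the clip's orange plastic tab, at x = +8, z = +66 mm of the clip, axes as the clip. The tab is a block 30 mm (x: from -7 to +23 mm of the clip) by 12 mm (y) by 24 mm (z: 42 to 66 mm): grip it across its 12 mm, or press on its top.
- clipleg (a joint): Opening of the clip's bow leg, rad: 0 = at rest or hugging the pin, up to about 0.13 while the throat is forced over the pin.
- stand: Fixed wooden block 90 (x) x 60 (y) x 50 mm in which the clip stands: origin at the centre of its underside. The clip's leg sits in a square 8.5 mm hole, 29 mm deep, at x = -12 mm; the clip's origin is about 79 mm above the table. The clip's x is roughly the block's x. Lift the clip straight up 35 mm to free it. Its side (left or right of the hitch) and yaw vary.
- cap_grip (a point): On the axis of the round black knob with yellow top, 14 mm below its top, 140 mm above the table, at x = -55, y = 0 of the hitch. The knob is 44 mm in diameter, from z = 122 to 155 mm. It turns about the vertical and stays at its height.
- screw (a joint): Angle of the clamping screw under the knob, rad, growing clockwise seen from above: 0 = tight (stop), starts at -0.7 to -0.3 (loose). It turns with the knob (0.05 N m) until tight.
- cap (a joint): How far the knob has slipped on the screw, rad, growing clockwise: 0 at first, grows only once the screw is tight and the clutch gives way (at 0.25 N m). About 0.3 rad of slip is the sign that it is done; more does no harm. Turning the knob clockwise by 1.3 rad in all is always enough.
- tin: Bystander: loose round tin, 76 mm diameter, 120 mm tall, on the table; origin at the centre of its underside. It stands on the opposite side of the hitch from the stand.
- driver: Bystander: loose screwdriver 200 mm long lying on the table beyond the work, orange handle; origin at the middle of its underside.
- woodbox: Bystander: loose closed wooden box 100 x 130 x 70 mm on the table beyond the work; origin at the centre of its underside.
There are look-alikes about, which are no part of the job. What is meant by the clip is not pink or white, and is the smaller of those in its own colour.

How it is judged:
On the way, in this order (a step that is already met when the one before it is completed fails the run):
1. the pin is pushed home, its head against the fork (value of joint pin below 0.004 m), for 0.2 s.
2. the clip stands in the pin's cross hole by its straight leg, let go, not yet pressed over the pin (value of joint pin below 0.004 m and x of clip in the frame of pin_hole between -0.006 and 0.006 m and y of clip in the frame of pin_hole between -0.007 and 0.007 m and angle between clip's own z axis and vertical below 0.3 rad and z of clip in the frame of pin_hole between 0.014 and 0.036 m and contact force between the fingers and clip below 0.1 N), for 0.2 s.
3. the clip is pressed down until its bow hugs the pin (value of joint pin below 0.004 m and x of clip in the frame of pin_hole between -0.006 and 0.006 m and y of clip in the frame of pin_hole between -0.007 and 0.007 m and angle between clip's own z axis and vertical below 0.3 rad and z of clip in the frame of pin_hole between -0.005 and 0.005 m and value of joint clipleg below 0.07 rad), for 0.2 s.
4. the knob is turned clockwise until its clutch has slipped (value of joint cap above 0.25 rad and value of joint screw above -0.05 rad), for 0.1 s.
At the end, for the whole second after the job is handed in: The pin is within 4 mm of fully home; the clip's origin is within 5 mm in height, 6 mm (x) and 7 mm (y) of the cross hole's centre, its tilt under 0.3 rad, its bow leg open less than 0.07 rad (hugging), at rest; the screw is within 0.05 rad of tight and the knob has slipped at least 0.25 rad (all of step 3 and all of step 4 and linear speed of clip below 0.03 m/s); the robot touches nothing.
It fails at once if the tin is moved more than 30 mm (distance of tin from where it was at the start of the episode above 0.03 m).
It fails at once if the screwdriver is moved more than 30 mm (distance of driver from where it was at the start of the episode above 0.03 m).
It fails at once if the wooden box is moved more than 30 mm (distance of woodbox from where it was at the start of the episode above 0.03 m).
It fails at once if the tin is tipped (angle between tin's own z axis and vertical above 0.3 rad).
It also fails if it takes over 72 s, if anything falls off the work surface, if the arm or the gripper's body presses on something with over 40 N, if the wrist force passes 120 N, or if a joint passes its speed limit or range.

## Robot

A 7-joint arm with a two-finger parallel gripper is mounted at the origin on the work surface. World frame = base frame: x ahead of the robot, y to its left, z up, the work surface at z = 0. Lengths are in m, angles in rad, forces in N, time in s.
With the tool pointing down it reaches from about 0.35 to 0.9 m from the base axis. Payload 19.9 kg.
Tool frame: the origin (TCP) lies between the finger pads; the fingertips stand 19 mm ahead of it and the grasp point (between the pads) is the TCP; z points along the fingers, y is the line along which they close (so a half turn about z gives the same grasp; the last joint's range is limited). The gripper opens to 94 mm and grips with 3 to 60 N. Pads are 16 mm wide; open, the fingers measure 119 mm over their backs; the gripper's body (75 mm by 177 mm) begins 78 mm behind the grasp point.
Start: joints at [1.087, 0.417, -0.01, 1.614, 0.005, 1.111, -0.053], TCP at [0.267, -0.565, 0.224] pointing down, gripper open.
Joint ranges: [-2.81, 2.81], [-0.39, 2.02], [-1.27, 1.25], [0.06, 2.57], [-1.19, 4.33], [0.19, 2], [-2.82, 2.82]. Speed limits (rad/s): [1.89, 1.89, 2.39, 2.39, 3.01, 3.01, 3.01].

## Interface

Orientations are given as a 3x3 rotation matrix whose columns are the frame's x, y, z axes.
In Python, from rig import robot gives the robot as it stands. Calls block until the motion is done:
- robot.move_ptp(position, orientation): joint-space move of the TCP to a pose.
- robot.move_linear(position, velocity=0.15, frame=None, threshold=None): straight line of the TCP; frame=None keeps the orientation; velocity is the mean speed in m/s. With threshold (N) it stops when the force on the tool has changed by that much, and returns True; else False.
- robot.goto_joints(angles): joint-space move.
- robot.gripper_to(opening): finger opening in m; the grip force is fixed at half the most; returns when the fingers have stopped.
- robot.pause(seconds).
- robot.ik(position, orientation): joint angles nearest the present ones, or None.
- robot.get_state(): the state.
- robot.grab_frame(name): name is "side" or "top"; returns the picture (480x640x3 uint8, red, green, blue); there is no depth.
- robot.camera_info(name): a dict with "fx", "fy", "cx", "cy" (pixels), "rvec" (rotation vector, rad) and "tvec" (3), from world to camera coordinates, as OpenCV has them. Camera axes: x right, y down, z forward; pixel columns grow to the right and rows downward; lengths in m; the calibration is good to about 2 mm. A picture is of the moment at which its call begins. camera_info takes no time and is no camera call.
A pose or a line that the arm cannot do raises robot.PlanningError and nothing moves.
- robot.sign_off(): hands the job in; it is judged then, once.
The state is a dict: "time": time; "qpos": joint angles; "joint_vel": joint speeds; "effort": joint torques, N m; "ee_pos": TCP position; "tool_rot": TCP orientation; "force": force on the tool from outside, world axes, zero at the start; "moment": the same for the moment, N m; "opening": finger opening in m; "grasp_force": force on a finger pad.
Only numpy, scipy, OpenCV 4.12 (cv2) and the standard library are available. Lean on these libraries where they do the work, as an engineer would, in place of code of your own. Each camera call takes 0.05 s, during which the arm holds its last target. There are 200 camera calls.

## Working session

There is one attempt and no reset: what is moved stays moved. The work goes in short steps, each a Python script; the robot and the scene stay as the last script left them, time stands still between calls to the robot, and variables do not carry over. Pictures are saved under pics/ and viewed, at most 10 in all, crops included, and the job is handed in when it is done.

```bash
mkdir -p pics; ls; python3 - <<'E'
from rig import robot
import cv2
for n in("side","top"):
    f=robot.grab_frame(n); cv2.imwrite(f"pics/{n}0.png",f[:,:,::-1]); print(n,robot.camera_info(n))
s=robot.get_state();print(s['time'],s['ee_pos'],s['tool_rot'],s['opening'])
E
```

```text
pics
side {'fx': 448.095590634005, 'fy': 448.095590634005, 'cx': 324.1539749099492, 'cy': 231.37845811787787, 'rvec': array([ 0.46348948, -2.50601435,  1.44934738]), 'tvec': array([0.37406977, 0.26905934, 0.86049001])}
top {'fx': 619.0321437989811, 'fy': 619.0321437989811, 'cx': 322.2460834533678, 'cy': 242.62401645268704, 'rvec': array([ 2.16522518, -2.16024169,  0.12544349]), 'tvec': array([-0.21038618,  0.51106122,  1.76628812])}
0.1 [ 0.26709635 -0.56473879  0.22392857] [[ 9.03987460e-01  4.27558660e-01 -5.14575448e-04]
 [ 4.27558961e-01 -9.03987021e-01  8.94550605e-04]
 [-8.26966687e-05 -1.02867387e-03 -9.99999467e-01]] 0.09358342032395604
```

View pics/side0.png

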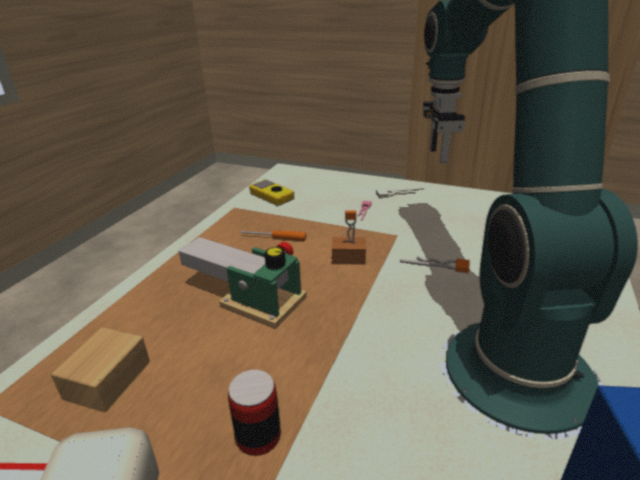

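View pics/top0.png

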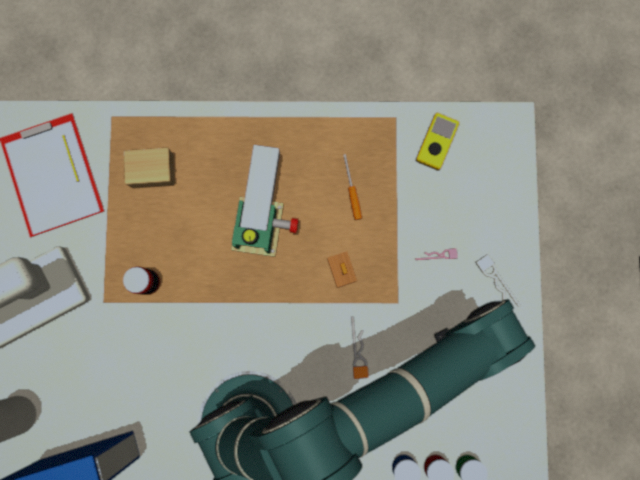

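The image shows these candidates for the clip:
- orange tab in the block, top (343,268) and side (351,216)
- larger orange-tabbed clip lying on the table, top (360,370)
- pink clip, top (437,254)
- white clip, top (488,265)

The one standing in the stand fits, because it is the smaller orange one. I'll confirm it in an enlarged crop.

```bash
python3 - <<'E'
import cv2,numpy as np
t=cv2.imread('pics/top0.png');s=cv2.imread('pics/side0.png')
a=cv2.resize(t[140:290,225:365],None,fx=4,fy=4,interpolation=cv2.INTER_CUBIC)
b=cv2.resize(s[195:275,325:375],None,fx=4.5,fy=4.5,interpolation=cv2.INTER_CUBIC)
c=np.zeros((600,800,3),np.uint8);c[:,:560]=a;c[:360,565:565+225]=b
cv2.imwrite('pics/crop1.png',c)
E
```

```text
(no output)
```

View pics/crop1.png

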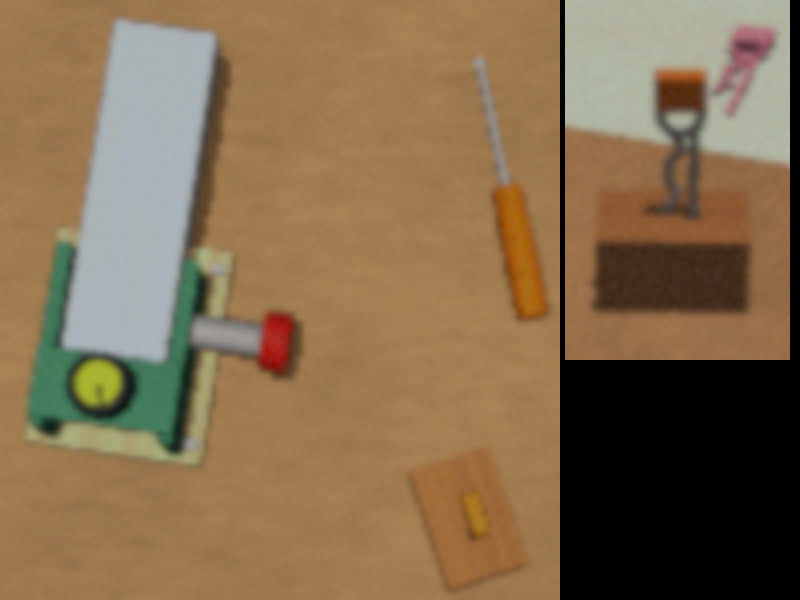

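The crop confirms it: the clip in the stand has an orange tab, grey wire and stands upright with its straight leg nearest the robot, so its x points along about +x. Now I'll segment and fit.

```bash
cat > h.py <<'E'
import numpy as np,cv2
from rig import robot
def proj(n,P):
    c=robot.camera_info(n);K=np.array([[c['fx'],0,c['cx']],[0,c['fy'],c['cy']],[0,0,1]])
    return cv2.projectPoints(np.atleast_2d(P).astype(float),c['rvec'],c['tvec'],K,None)[0][:,0]
def back(n,uv,z):
    c=robot.camera_info(n);R=cv2.Rodrigues(c['rvec'])[0];o=-R.T@c['tvec']
    d=R.T@np.array([(uv[0]-c['cx'])/c['fx'],(uv[1]-c['cy'])/c['fy'],1]);return o+d*(z-o[2])/d[2]
def blob(img,lo,hi,roi):
    x0,y0,x1,y1=roi;h=cv2.cvtColor(img[y0:y1,x0:x1],cv2.COLOR_BGR2HSV)
    m=cv2.inRange(h,np.array(lo),np.array(hi));n,l,st,c=cv2.connectedComponentsWithStats(m)
    k=1+np.argmax(st[1:,4]);ys,xs=np.nonzero(l==k)
    return c[k]+[x0,y0],st[k,4],np.c_[xs+x0,ys+y0].astype(np.float32)
def T(x,y,yaw): 
    c,s=np.cos(yaw),np.sin(yaw);return lambda p:np.array([x,y,0])+np.asarray(p)@np.array([[c,s,0],[-s,c,0],[0,0,1]])
def down(yaw): # tool y axis at world yaw, pointing down
    y=np.array([np.cos(yaw),np.sin(yaw),0]);z=np.array([0,0,-1.]);return np.c_[np.cross(y,z),y,z]
E
python3 - <<'E'
from h import *
t=cv2.imread('pics/top0.png');s=cv2.imread('pics/side0.png')
def P(n,im,name,lo,hi,roi,z):
    c,a,p=blob(im,lo,hi,roi);r=cv2.minAreaRect(p);print(n,name,c.round(2),a,[np.round(v,2) for v in r],'->',back(n,c,z).round(4));return c,p
P('top',t,'yel',(24,150,90),(36,255,255),(235,222,265,250),.155)
P('top',t,'red',(170,150,60),(180,255,255),(280,210,305,240),.08)
P('top',t,'tab',(14,190,100),(24,255,255),(335,255,352,280),.145)
P('top',t,'bar',(0,0,140),(180,50,255),(236,135,285,235),.102)
P('top',t,'stand',(5,100,100),(13,190,255),(320,245,362,292),.05)
P('side',s,'yel',(24,120,60),(36,255,255),(260,240,295,270),.155)
P('side',s,'tabtop',(5,150,130),(25,255,255),(340,205,360,225),.145)
for q in[(240,175),(345,250),(330,280),(300,180)]:print(q,cv2.cvtColor(t[q[1]:q[1]+1,q[0]:q[0]+1],cv2.COLOR_BGR2HSV)[0,0])
for q in[(343,268),(344,262),(345,273)]:print(q,cv2.cvtColor(t[q[1]:q[1]+1,q[0]:q[0]+1],cv2.COLOR_BGR2HSV)[0,0])
f=lambda c:np.array(c)/4+[225,140]-.375
for c in[(115,20),(216,33)]:print('barcorner',back('top',f(c),.102).round(4))
for c in[(410,470),(490,447),(527,565),(450,588)]:print('stand',back('top',f(c),.05).round(4))
for nm in('top','side'):
  c=robot.camera_info(nm);print(nm,-cv2.Rodrigues(c['rvec'])[0].T@c['tvec'])
E
```

```text
top yel [248.82 235.15] 112 [array([248.5, 235.5]), array([11., 11.]), np.float64(90.0)] -> [ 0.5169 -0.0108  0.155 ]Traceback (most recent call last):
  File "<stdin>", line 6, in <module>
  File "<stdin>", line 4, in P
  File "h.py", line 12, in blob
    k=1+np.argmax(st[1:,4]);ys,xs=np.nonzero(l==k)
        ~~~~~~~~~^^^^^^^^^^
    return _wrapfunc(a, 'argmax', axis=axis, out=out, **kwds)
    return bound(*args, **kwds)
ValueError: attempt to get argmax of an empty sequence
```

```bash
python3 - <<'E'
from h import *
t=cv2.imread('pics/top0.png');s=cv2.imread('pics/side0.png')
def P(n,im,name,lo,hi,roi,z):
  try:
    c,a,p=blob(im,lo,hi,roi);r=cv2.minAreaRect(p);print(n,name,c.round(2),a,[np.round(v,2) for v in r],'->',back(n,c,z).round(4));return c,p
  except ValueError: print(name,'none')
P('top',t,'red',(0,170,60),(8,255,255),(280,210,305,240),.08)
P('top',t,'tab',(14,190,100),(24,255,255),(335,255,352,280),.145)
P('top',t,'bar',(0,0,140),(180,50,255),(236,135,285,235),.102)
P('top',t,'stand',(5,100,100),(13,190,255),(320,245,362,292),.05)
P('side',s,'yel',(24,120,60),(36,255,255),(260,240,295,270),.155)
P('side',s,'tabtop',(5,150,130),(25,255,255),(340,205,360,225),.145)
H=lambda im,qs:[print(q,cv2.cvtColor(im[q[1]:q[1]+1,q[0]:q[0]+1],cv2.COLOR_BGR2HSV)[0,0]) for q in qs]
H(t,[(294,225),(262,180),(335,260),(330,280),(343,268),(344,262),(345,273)])
f=lambda c:np.array(c)/4+[225,140]-.375
for c in[(115,20),(216,33)]:print('barcorner',back('top',f(c),.102).round(4))
for c in[(410,470),(490,447),(527,565),(450,588)]:print('stand',back('top',f(c),.05).round(4))
for nm in('top','side'):
  c=robot.camera_info(nm);print(nm,-cv2.Rodrigues(c['rvec'])[0].T@c['tvec'])
E
```

```text
top red [293.85 225.07] 104 [array([293.99, 225.05]), array([ 7.29, 14.25]), np.float64(6.34)] -> [ 0.5555 -0.1287  0.08  ]
top tab [343.3  268.13] 47 [array([343.35, 268.05]), array([10.44,  4.43]), np.float64(71.57)] -> [ 0.429  -0.2661  0.145 ]
top bar [259.33 187.05] 2168 [array([259.18, 187.11]), array([26.29, 83.55]), np.float64(8.93)] -> [ 0.6601 -0.0319  0.102 ]
top stand [331. 268.] 1 [array([331., 268.]), array([0., 0.]), np.float64(0.0)] -> [ 0.4363 -0.2343  0.05  ]
side yel [274.02 251.37] 109 [array([274.1 , 251.48]), array([ 8.43, 14.51]), np.float64(78.69)] -> [ 0.5203 -0.0123  0.155 ]
side tabtop [350.26 211.53] 19 [array([350.5, 211.5]), array([9., 1.]), np.float64(0.0)] -> [ 0.4322 -0.2627  0.145 ]
(294, 225) [  1 200 171]
(262, 180) [100  21 184]
(335, 260) [ 14 164 159]
(330, 280) [ 16 126 162]
(343, 268) [ 19 205 169]
(344, 262) [ 15 175 156]
(345, 273) [ 17 197 144]
barcorner [ 0.7823 -0.0133  0.102 ]
barcorner [ 0.7731 -0.085   0.102 ]
stand [ 0.4675 -0.2232  0.05  ]
stand [ 0.4841 -0.2805  0.05  ]
stand [ 0.3998 -0.3066  0.05  ]
stand [ 0.3833 -0.2518  0.05  ]
top [ 0.30576235 -0.20759198  1.81345929]
side [0.10540716 0.703713   0.66816279]
```

Hitch fit: the bar-end to knob distance is 263 mm against the 265 mm expected. The origin is at about (0.572, -0.019) with yaw -0.143, and the red head agrees to under 1 mm with pin about 0.050. The tab is at (0.430, -0.265). Next I push the pin.

```bash
cat >> h.py <<'E'
HY=-0.143; H=T(.572,-.019,HY)
def Hinv(p): return T(0,0,-HY)(np.asarray(p)-[.572,-.019,0])
E
python3 - <<'E'
from h import *
R=down(HY)
robot.gripper_to(0.0)
robot.move_ptp(H([0,-.160,.16]),R)
robot.move_linear(H([0,-.160,.084]),.2)
robot.move_linear(H([0,-.134,.084]),.1)
hit=robot.move_linear(H([0,-.070,.084]),.04,threshold=14)
s=robot.get_state();print(hit,s['time'],Hinv(s['ee_pos']).round(4),s['force'].round(2))
robot.pause(.25)
s=robot.get_state();print(s['time'],Hinv(s['ee_pos']).round(4),s['force'].round(2))
f=robot.grab_frame('top');cv2.imwrite('pics/top1.png',f[:,:,::-1])
f=robot.grab_frame('side');cv2.imwrite('pics/side1.png',f[:,:,::-1])
a=cv2.imread('pics/top1.png')[190:260,225:325];b=cv2.imread('pics/side1.png')[225:325,210:310]
c=np.zeros((600,800,3),np.uint8);c[:280,:400]=cv2.resize(a,None,fx=4,fy=4);c[:400,400:]=cv2.resize(b,None,fx=4,fy=4);cv2.imwrite('pics/crop2.png',c[:400])
E
```

```text
True 5.4417 [-0.0002 -0.0802  0.0837] [ 0.22 -2.04  1.02]
5.6917 [-0.0005 -0.0804  0.0834] [-0.46  0.26 -0.24]
```

View pics/crop2.png

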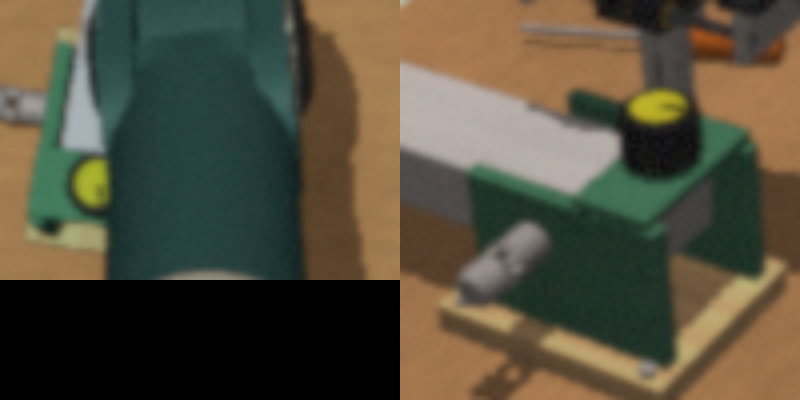

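The picture shows the pin home with the drilled end out on the +y side. The hole is at about (11,104) in the top half of the crop and (512,255) in the side half. I'll check the hole position and measure the clip, then grasp it.

```bash
python3 - <<'E'
from h import *
t=cv2.imread('pics/top1.png');s=cv2.imread('pics/side1.png')
g=cv2.cvtColor(t,cv2.COLOR_BGR2GRAY)
print(g[208:224,216:238])
print('hole pred top',proj('top',H([0,.078,.092])),'pin end',proj('top',H([0,.104,.08])),'side hole',proj('side',H([0,.078,.092])))
print(Hinv(back('top',(227.4,215.6),.092)))
# clip: tab centroid by weighted saturation in first top picture
t0=cv2.imread('pics/top0.png');h=cv2.cvtColor(t0,cv2.COLOR_BGR2HSV)
print(h[258:280,336:352,1])
E
```

```text
[[126 127 128 128 128 128 127 128 127 127 125 127 128 126 125 127 128 128
  128 128 124 113]
 [129 130 129 130 128 127 126 127 127 123 125 124 125 125 127 128 130 128
  129 126 119 111]
 [130 130 130 129 123 119 118 124 122 122 122 126 125 127 128 130 130 129
  127 127 120 107]
 [130 130 130 126 123 119 118 118 114 110 113 119 122 122 127 127 128 125
  125 123 116 104]
 [130 130 129 131 134 134 131 129 123 115 117 128 128 124 119 121 117 114
  113 116 112 101]
 [131 131 134 138 144 145 142 140 136 124 118 126 130 127 118 126 125 122
  119 119 114 107]
 [134 134 135 141 146 149 148 147 142 128 106  97 101 110 126 144 143 140
  138 131 117 104]
 [134 134 133 136 142 146 147 146 144 128 101  78  81 108 136 155 156 156
  150 143 124 104]
 [132 128 128 128 134 138 141 141 135 123 106  89  89 111 139 156 159 161
  158 149 122 102]
 [133 132 128 119 119 124 128 130 128 122 125 123 109 113 132 146 147 149
  151 140 115 102]
 [134 132 129 118 108 110 114 115 111 112 122 126 116 106 119 128 128 128
  133 130 110 103]
 [133 133 133 127 122 117 113 109 100  95 105 115 104  93 101 107 109 110
  1
[... 1323 characters left out ...]
 197 191 172 162 164 157 160]
 [163 165 159 162 165 171 200 200 199 203 197 173 160 165 160 159]
 [163 156 158 161 165 170 191 201 193 196 195 182 165 160 161 166]
 [160 158 163 166 163 165 185 201 207 196 200 179 166 160 164 161]
 [159 160 159 158 157 157 167 199 208 197 187 173 166 161 165 162]
 [163 164 161 161 165 160 163 176 181 175 165 163 165 160 165 168]
 [161 163 161 161 165 168 165 160 159 160 161 159 165 158 156 161]
 [163 166 160 163 160 161 165 166 161 162 162 164 165 162 162 161]
 [159 161 166 161 160 160 164 159 165 162 163 163 169 166 155 160]
 [159 159 162 158 163 163 160 160 162 163 164 159 160 161 160 162]
 [163 161 159 159 160 160 162 157 157 162 162 167 164 163 160 162]]
```

The hole agrees with the prediction to about 1 mm. Next I grasp the clip by its tab and lift it.

```bash
python3 - <<'E'
from h import *
R=down(.29-np.pi/2); c=np.array([.4308,-.2655,0])
Rf=down(HY-np.pi/2)
print(robot.ik(H([.008,.078,.3]),Rf))
robot.move_linear(H([0,-.12,.084]),.2)
robot.move_linear(H([0,-.14,.22]),.25)
robot.gripper_to(.06)
robot.move_ptp(c+[0,0,.20],R)
robot.move_linear(c+[0,0,.137],.12)
robot.gripper_to(0.0)
s=robot.get_state();print(s['time'],s['opening'],s['grasp_force'],s['force'].round(2))
robot.move_linear(c+[0,0,.30],.15)
s=robot.get_state();print(s['time'],s['opening'],s['force'].round(2))
robot.move_ptp(H([.008,.078,.300]),Rf); robot.pause(.2)
s=robot.get_state();print(s['time'],s['ee_pos'],s['opening'],s['force'].round(2))
for n in('side','top'):
  f=robot.grab_frame(n);cv2.imwrite(f'pics/{n}2.png',f[:,:,::-1])
b=cv2.imread('pics/side2.png')[140:320,175:295]
cv2.imwrite('pics/crop3.png',cv2.resize(b,None,fx=3.3,fy=3.3,interpolation=cv2.INTER_CUBIC))
E
```

```text
[-0.02842972  0.30624335 -0.15135112  1.59799069  0.04806282  1.24100229
 -1.90221084]
10.125 0.012107117705633039 29.99983012676239 [ 0.03 -0.23  0.02]
11.3583 0.011945401568298914 [-0.02 -0.59 -1.41]
12.9083 [0.59103615 0.05608882 0.30006348] 0.011697481752449309 [ 0.12  0.84 -1.11]
```

View pics/crop3.png

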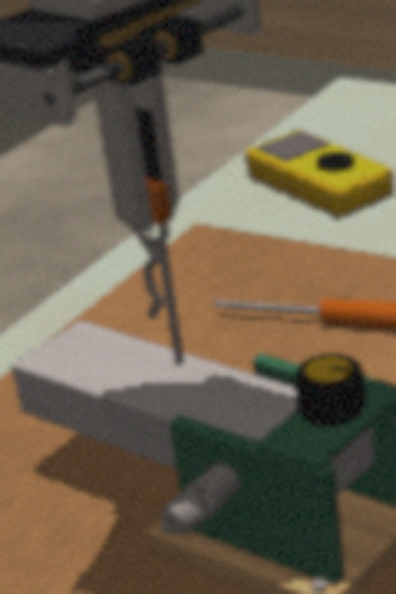

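The clip is held, with its leg tip at full-frame pixel (229.5,249.7). I'll compare the leg and the hole in the same picture.

```bash
python3 - <<'E'
from h import *
s=cv2.imread('pics/side2.png').astype(float);s1=cv2.imread('pics/side1.png').astype(float)
# leg columns by dark line minimum vs. row (grey, low value against bg)
g=s.sum(2)/3
for r in range(212,251,3):
    x=np.arange(220,236);v=g[r-1:r+2,220:236].mean(0);b=np.interp(x,[220,235],[v[:2].mean(),v[-2:].mean()]);w=np.clip(b-v-8,0,None)
    print(r,(w@x/w.sum()).round(2),end=' ')
print()
for z in(.184,.20,.22):print(z,proj('side',H([0,.078,z])),proj('side',H([.01,.078,z]))-proj('side',H([0,.078,z])),proj('side',H([0,.088,z]))-proj('side',H([0,.078,z])))
print('knob pred',proj('side',H([-.055,0,.155])),proj('top',H([-.055,0,.155])))
print('pinend',proj('side',H([0,.104,.08])))
f=robot.grab_frame('side');cv2.imwrite('pics/side2b.png',f[:,:,::-1])
for im,nm in((s1,'s1'),):
    print(im[278:296,226:246].mean(2).astype(int))
a=cv2.imread('pics/side1.png')[270:310,220:260];cv2.imwrite('pics/crop4.png',cv2.resize(a,None,fx=12,fy=12,interpolation=cv2.INTER_CUBIC))
E
```

```text
212 223.57 215 223.16 218 223.19 221 224.77 224 225.23 227 225.63 230 224.76 233 225.31 236 227.02 239 227.33 242 227.9 245 228.52 248 228.73 
0.184 [[229.66770506 251.20542004]] [[-3.7597243  -1.21072592]] [[-3.23498179  2.32637727]]
0.2 [[228.6601194  244.52409814]] [[-3.7874151  -1.18876214]] [[-3.27174459  2.29140614]]
0.22 [[227.37568492 236.0069859 ]] [[-3.82258843 -1.15995356]] [[-3.31882533  2.24543173]]
knob pred [[274.90345676 251.86923704]] [[248.96550011 234.91232834]]
pinend [[227.88050101 298.60295827]]
[[ 76  64  51  36  38  38  39  39  37  39  43  38  35  39  37  39  41  38
   39  41]
 [ 76  66  51  44  41  44  42  40  42  46  41  41  39  44  48  49  48  43
   40  40]
 [ 70  65  52  37  43  39  35  40  41  41  40  38  46  62  78  86  83  72
   57  42]
 [ 65  59  51  41  40  41  41  42  42  38  44  53  74  97 117 130 127 109
   85  59]
 [ 64  61  53  42  44  38  35  39  43  44  59  79 106 127 139 141 141 132
  114  88]
 [ 65  61  58  46  39  41  39  38  43  56  83 110 133 143 143 143 141 134
  124 107]
 [ 65  63  59  48  40  37  44  50  64  86 111 131 143 144 141 139 1
[... 253 characters left out ...]
 105  96
   86  71]
 [ 61  62  61  66  83 108 123 113  88  78  89 109 125 120 112 104  96  81
   67  62]
 [ 63  67  75  93 112 129 130 116  96  84  98 117 123 112 100  90  82  69
   59  51]
 [ 71  85 102 121 135 143 141 136 121 104 104 116 113 105  93  76  65  55
   47  46]
 [ 91 116 129 140 143 147 145 143 131 114  99 102 113 115  96  75  57  52
   46  40]
 [114 134 142 147 145 145 143 138 131 113 101 103 116 113  90  64  53  44
   37  34]
 [129 139 146 144 142 138 136 129 124 113  98  90  96  86  69  52  44  42
   36  41]
 [121 131 138 137 134 129 126 120 111 101  88  79  72  63  47  42  40  40
   41  37]
 [ 94 107 122 129 126 121 113 110 100  88  80  70  65  53  48  41  42  41
   42  38]]
```

View pics/crop4.png

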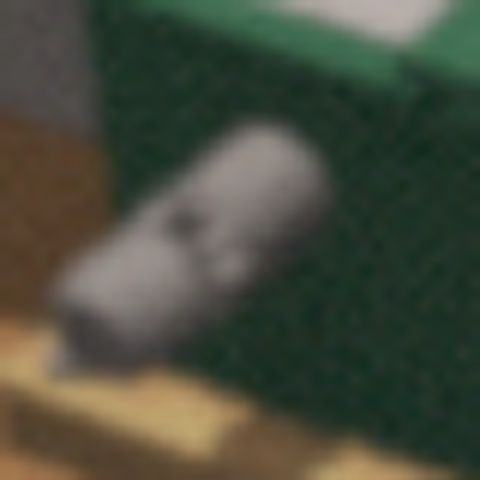

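Leg and hole agree within about 0.5 mm in the same image. I'll apply a small correction and insert with force sensing.

```bash
python3 - <<'E'
from h import *
x,y=.0073,.0774
robot.move_linear(H([x,y,.216]),.15)
robot.pause(.15)
hit=robot.move_linear(H([x,y,.160]),.03,threshold=4)
s=robot.get_state();print(hit,s['time'],Hinv(s['ee_pos']).round(4),s['force'].round(2),s['moment'].round(2),s['opening'])
for n in('side','top'):
  f=robot.grab_frame(n);cv2.imwrite(f'pics/{n}3.png',f[:,:,::-1])
b=cv2.imread('pics/side3.png')[200:320,200:300]
cv2.imwrite('pics/crop5.png',cv2.resize(b,None,fx=4.5,fy=4.5,interpolation=cv2.INTER_CUBIC))
E
```

```text
False 15.9333 [0.0074 0.0774 0.1601] [ 3.08 -0.08 -1.23] [-0.11 -0.86  0.03] 0.01193061374658091
```

View pics/crop5.png

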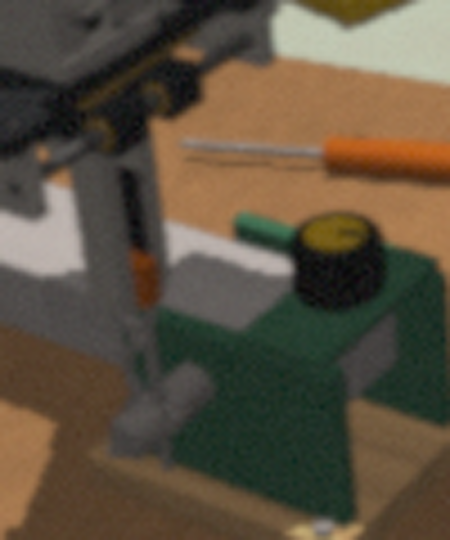

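The leg is through the hole, with its tip visible below the pin at crop (167,465), and there is only slight side load. Now I release it and check.

```bash
python3 - <<'E'
from h import *
robot.gripper_to(.05)
x,y=.0073,.0774
robot.pause(.1)
robot.move_linear(H([x,y,.23]),.15)
robot.gripper_to(0)
robot.pause(.25)
s=robot.get_state();print(s['time'],Hinv(s['ee_pos']).round(4),s['force'].round(2),s['opening'])
for n in('side','top'):
  f=robot.grab_frame(n);cv2.imwrite(f'pics/{n}4.png',f[:,:,::-1])
b=cv2.imread('pics/side4.png')[200:320,200:300]
cv2.imwrite('pics/crop6.png',cv2.resize(b,None,fx=4.5,fy=4.5,interpolation=cv2.INTER_CUBIC))
for z in(.105,.107):print('tab top pred',proj('side',H([.008,.078,z+.066])), 'tip',proj('side',H([0,.078,z-.058])))
E
```

```text
18.625 [0.0073 0.0774 0.23  ] [-0.64 -0.03  0.43] 0.00034230353838870495
tab top pred [[227.48077317 255.56637818]] tip [[237.63187864 304.01602401]]
tab top pred [[227.35478774 254.75112608]] tip [[237.52350816 303.29741705]]
```

View pics/crop6.png

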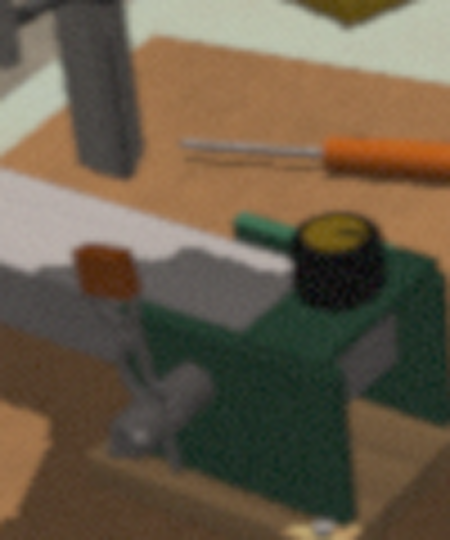

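The clip stands freely in the hole, tab at crop (105,265), leaning about 0.17 rad toward +x. Now I press it down near the leg's axis.

```bash
python3 - <<'E'
from h import *
x,y=.006,.0774
robot.move_linear(H([x,y,.197]),.1)
hit=robot.move_linear(H([x,y,.155]),.03,threshold=28)
s=robot.get_state();print(hit,s['time'],Hinv(s['ee_pos']).round(4),s['force'].round(2))
robot.pause(.1)
s=robot.get_state();print(Hinv(s['ee_pos']).round(4),s['force'].round(2))
robot.move_linear(H([x,y,.25]),.2)
robot.pause(.1)
for n in('side','top'):
  f=robot.grab_frame(n);cv2.imwrite(f'pics/{n}5.png',f[:,:,::-1])
b=cv2.imread('pics/side5.png')[200:320,200:300]
cv2.imwrite('pics/crop7.png',cv2.resize(b,None,fx=4.5,fy=4.5,interpolation=cv2.INTER_CUBIC))
z=.08;print('tab top pred',proj('side',H([.008,.078,z+.066])), 'tip',proj('side',H([0,.078,z-.058])),robot.get_state()['time'])
E
```

```text
True 20.4 [0.0085 0.0784 0.1601] [ 1.48 -0.18 12.36]
[0.0085 0.0784 0.1603] [ 0.65  0.76 11.32]
tab top pred [[229.03319186 265.61208429]] tip [[238.9683593 312.8782556]] 21.3
```

View pics/crop7.png

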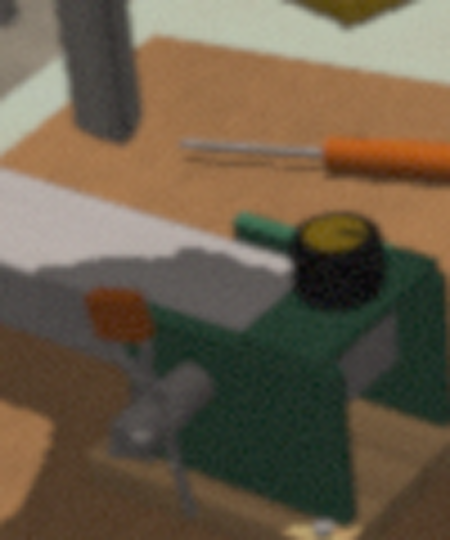

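The clip is snapped home: the tip at (242,314) and tab top at (226,265) match the predicted home height, leaning about 0.12 rad. Next is the knob.

```bash
python3 - <<'E'
from h import *
K=lambda z:H([-.0553,-.0004,z]); y0=-.1
robot.gripper_to(.094)
robot.move_ptp(K(.25),down(y0))
robot.move_linear(K(.146),.12)
robot.gripper_to(0)
s=robot.get_state();print(s['time'],s['opening'],s['force'].round(2),s['moment'].round(2))
q=s['qpos'];q2=q.copy();q2[6]-=1.45
qi=robot.ik(s['ee_pos'],down(y0-1.45));print((q2-qi).round(3))
if abs(q2-qi).max()<.05:
    for k in(.35,.7,1):
        robot.goto_joints(q+(q2-q)*k)
        s=robot.get_state();print(s['time'],s['force'].round(2),s['moment'].round(2))
    robot.gripper_to(.094)
    robot.move_linear(K(.30),.15)
    robot.pause(.2)
    f=robot.grab_frame('side');cv2.imwrite('pics/side6.png',f[:,:,::-1])
    b=f[200:320,200:300,::-1]
    cv2.imwrite('pics/crop8.png',cv2.resize(b,None,fx=4.5,fy=4.5,interpolation=cv2.INTER_CUBIC))
    print(robot.get_state()['time'])
E
```

```text
26.1583 0.04347841755273617 [ 7.28 -0.51 -2.06] [-0.15 -1.31  0.04]
[ 0.243  0.047 -0.299 -0.006  0.146  0.026 -0.127]
```

The IK picked a different elbow, but the sign of joint 7 is confirmed. I'll turn with joint 7 only.

```bash
python3 - <<'E'
from h import *
s=robot.get_state();q=s['qpos'];print(q.round(3),s['ee_pos'])
assert q[6]-1.45>-2.75
for k in(.5,1.,1.45):
    d=q.copy();d[6]-=k;robot.goto_joints(d)
    s=robot.get_state();print(s['time'],s['force'].round(2),s['moment'].round(2),np.arctan2(s['tool_rot'][1,1],s['tool_rot'][0,1]).round(3))
p=s['ee_pos']
robot.gripper_to(.094)
robot.move_linear(p+[0,0,.15],.15)
robot.pause(.2)
f=robot.grab_frame('side');cv2.imwrite('pics/side6.png',f[:,:,::-1])
cv2.imwrite('pics/crop8.png',cv2.resize(f[200:320,200:300,::-1],None,fx=4.5,fy=4.5,interpolation=cv2.INTER_CUBIC))
print(robot.get_state()['time'])
E
```

```text
[ 0.494  0.39  -0.642  1.936  0.293  0.907 -0.394] [ 0.51804714 -0.01157936  0.14623959]
26.725 [-1.56  0.37  0.85] [ 0.33  0.52 -0.04] -0.597
27.2917 [-3.89  3.19  1.62] [ 1.12  1.09 -0.07] -1.095
27.8167 [-4.13  4.81  1.95] [ 1.54  1.02 -0.07] -1.545
30.125
```

View pics/crop8.png

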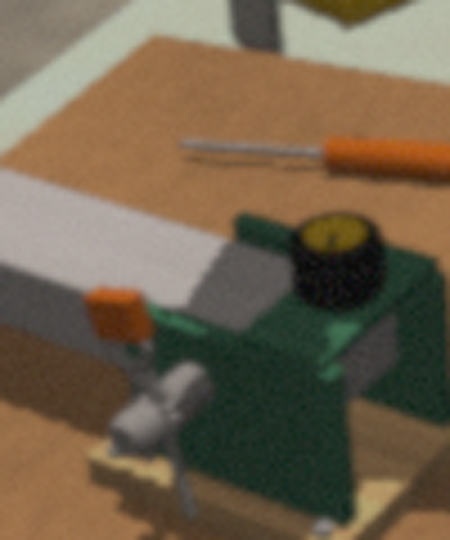

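Clip and pin are still home, and the knob's mark has moved. I'll measure the mark's angle numerically, before and after.

```bash
python3 - <<'E'
from h import *
c,s_=np.cos,np.sin
g=np.linspace(-.016,.016,33);X,Y=np.meshgrid(g,g)
for n,im in(('top','top0'),('side','side5'),('side','side6')):
    I=cv2.imread(f'pics/{im}.png').astype(np.float32)
    k=np.array([.5175,-.0113,.155]);off=np.array([0,0])
    h=blob(I.astype(np.uint8),(22,110,40),(38,255,255),(235,222,265,250) if n=='top' else (260,235,295,270))
    uv=proj(n,np.c_[k[0]+X.ravel(),k[1]+Y.ravel(),np.full(X.size,.155)])
    hull=cv2.convexHull(h[2]);M=cv2.moments(hull);cen=np.array([M['m10']/M['m00'],M['m01']/M['m00']])
    uv+=cen-proj(n,k)[0]
    W=cv2.remap(I,uv[:,0].reshape(X.shape).astype(np.float32),uv[:,1].reshape(X.shape).astype(np.float32),cv2.INTER_CUBIC)[...,1]
    a=np.arange(0,360,15);r=np.linspace(.003,.010,8)
    v=[W[np.round((r*s_(np.radians(t))+.016)/.001).astype(int),np.round((r*c(np.radians(t))+.016)/.001).astype(int)].mean() for t in a]
    print(im,cen.round(1),dict(zip(a.tolist(),np.round(v).astype(int).tolist())))
E
```

```text
top0 [249.  235.2] {0: 179, 15: 179, 30: 180, 45: 179, 60: 180, 75: 179, 90: 178, 105: 178, 120: 175, 135: 173, 150: 166, 165: 154, 180: 138, 195: 135, 210: 149, 225: 164, 240: 169, 255: 175, 270: 177, 285: 178, 300: 178, 315: 178, 330: 179, 345: 179}
side5 [274.2 251.7] {0: 92, 15: 92, 30: 91, 45: 90, 60: 89, 75: 88, 90: 88, 105: 87, 120: 86, 135: 87, 150: 86, 165: 82, 180: 75, 195: 67, 210: 64, 225: 66, 240: 71, 255: 77, 270: 80, 285: 85, 300: 87, 315: 91, 330: 92, 345: 92}
side6 [274.4 251.7] {0: 84, 15: 84, 30: 82, 45: 82, 60: 78, 75: 71, 90: 61, 105: 63, 120: 74, 135: 83, 150: 84, 165: 86, 180: 87, 195: 88, 210: 90, 225: 90, 240: 89, 255: 88, 270: 88, 285: 87, 300: 89, 315: 86, 330: 86, 345: 85}
```

The mark went from about 200° to 97°. That is at least 1.4 rad clockwise, more than the 1.3 rad that is always enough. The arm is clear, so I'm handing in.

```bash
python3 -c "
from rig import robot
print(robot.sign_off(), robot.get_state()['time'])"
```

```text
the job is handed in; nothing more can be done
the job is handed in; nothing more can be done
```

I handed the job in at about 30 s of the 72 s limit: the pin is home, the clip is snapped over it, the knob was turned about 1.45 rad clockwise, and the arm is clear. No score came back; I confirmed the pin, clip and knob from camera images, while clutch slip is inferred from the knob angle.

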